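# Roll the grooming post into the vee cradle and clamp it

### The job

Gently roll the loose round metal post along the plywood deck into the steel vee of the cradle, without lifting it off the board, and let it settle by itself, untouched, squarely on both sides of the vee, about midway along it. Then swing the clamp arm over and press it down by feel until its rubber foot holds the post firmly, but gently enough not to mark the thin tube (about 10 N at the foot, never more than 20 N), and let go so that the arm stays clamped. Leave the grooming things lying around where they are.

Things in the scene. Friction and masses are not known exactly. Their poses are not given: they have to be found in the camera images.
- cradle: Fixed cradle on the bench, plywood base 270 x 200 x 12 mm. Its +x is the direction the post is rolled (roughly away from the robot), its y runs along the vee; origin at bench height below the middle of the vee line. Behind the vee, x = 61 to 95 mm, |y| under 23 mm, stands the red steel clevis, 120 mm high, that carries the clamp arm
- deck (a point): middle of the flat level plywood deck's top face, 38 mm above the bench. The deck runs from x = -152 to -22 mm in the cradle's frame and is 200 mm wide in y
- vee_seat (a point): where the middle of the post's axis lies when it rests on both sides of the vee: 52 mm above the bench, cradle x = y = 0. The steel vee is 90 degrees, 140 mm long in y; its bottom line is 18 mm above the bench, its near lip is level with the deck at cradle x = -20 mm, its far side rises to x = +32 mm, 50 mm above the bench
- post: the loose round part: smooth thin aluminium tube, 48 mm diameter, 170 mm long, 0.3 to 0.6 kg; origin at its centre, its own y along its axis (x and z turn as it rolls). It starts on the deck roughly parallel to the vee (up to 0.2 rad off), axis 62 mm above the bench
- clamp_arm: red steel clamp arm, a bar 16 mm wide, 12 mm thick; origin at the hinge. It starts open, within 10 degrees of upright either way, and swings over to lie about level over the vee, pointing to the cradle's -x (it can go 13 degrees below level). The hinge is stiff: 0.5 N m of friction holds the arm wherever it is left, open or clamped
- clamp_hinge (a point): middle of the clamp arm's hinge pin, which lies along the cradle's y: cradle x = 75 mm, 105 mm above the bench
- clamp_bar (a point): centre of the black grip bar across the free end of the clamp arm, 155 mm from the hinge: round, 14 mm diameter, 80 mm long, along the cradle's y. Push its outer side over and down with closed fingers, or pinch it. Moving the arm takes up to about 4 N here (about 2 N when nearly level); each newton at the foot adds about half a newton here
- foot_mount (a point): point on the arm's centre line, 75 mm from the hinge, where the round rubber foot (22 mm across) is mounted, square to the arm (pointing down when the arm is level), sprung 5 N/mm. Its hand-set screw leaves its face anywhere from 19 to 39 mm from this point: it meets the seated post with the arm anywhere from 8 degrees below to 8 degrees above level, so feel for it
- brush: bystander: white slicker brush lying on its pins, 170 long x 65 x 25 mm; origin on its underside
- comb: bystander: flat stainless comb, 170 x 36 x 6 mm; origin at its middle, underside
- chew_ring: bystander: rubber chew ring, 90 mm across, 18 mm thick, lying flat; origin at the centre of its underside
- tub: bystander: empty clear plastic tub, 120 x 160 x 70 mm; origin at the centre of its underside
- shampoo: bystander: white bottle, 64 mm across, 170 mm tall; origin at the centre of its underside
- balm_tin: bystander: low round tin, 60 mm across, 22 mm high; origin at the centre of its underside
- nail_clipper: bystander: plier-type nail clipper lying flat, about 120 x 36 x 12 mm; origin near its middle, at bench height

How it is judged:
By the outcome, as a careful person would: the job done as asked, in the order asked, and still so for the second after the job is handed in, with the robot touching nothing.
It also fails if it takes over 69 s, if anything falls off the work surface, if the arm or the gripper's body presses on something with over 40 N, if the wrist force passes 120 N, or if a joint passes its speed limit or range.

### The arm

A 6-joint arm with a two-finger parallel gripper is mounted at the origin on the work surface. World frame = base frame: x ahead of the robot, y to its left, z up, the work surface at z = 0. Lengths are in m, angles in degrees, forces in N, time in s.
With the tool pointing down it reaches from about 0.35 to 0.725 m from the base axis. Payload 4.3 kg.
Tool frame: the origin (TCP) lies at the very end of the fingers, on their centre line; the grasp point (between the pads) lies 19 mm behind it; y points along the fingers, x is the direction in which the jaws open and shut, and the axes are right-handed (so a half turn about y gives the same grasp; the last joint's range is limited). The gripper opens to 85 mm and grips with 20 to 120 N. Pads are 22 mm wide; open, the fingers measure 114 mm over their backs; the gripper's body (76 mm by 85 mm) begins 54 mm behind the grasp point. The pads swing forward as they close: fully open they stand 13 mm farther back than shut.
Start: joints at [-73.298, 21.618, 4.641, 73.018, 0, 83.68], TCP at [0.225, -0.529, 0.231] pointing down, gripper open.
Joint ranges: [-156.06, 156.06], [-48.1, 94.91], [-58.44, 69.94], [-101.28, 121.22], [-78.64, 73.56], [-180, 180]. Speed limits (degrees/s): [147.25, 147.25, 180, 180, 180, 180].

### API

Orientations are given as a 3x3 rotation matrix whose columns are the frame's x, y, z axes.
In Python, from station import env, viewer gives the robot as it stands.
- The arm moves only by the tool servo_tool, never from a script. Its argument "plan" is a list that holds one entry, the list of rows, each a list of 5 numbers: the finger opening in cm, from 0 to 8.54, then the shift along the tool's x, y, z in cm, then the turn about the tool's y in degrees. A call has 1 to 10 rows; each row is the pose to reach, as a shift and turn from the pose measured when the call began, along the tool's axes at that moment; what a row does not reach only later rows make up. A row lasts 1/12 s, in which the tool goes at most 41.7 mm and 7.16 degrees, less where a joint would pass 70% of its speed; a pose out of reach is approached as far as the arm can. A call with a gripper value outside its range is refused whole. The fingers move at their own pace and stop on an object; the grip force is fixed at half the most. Time passes only in rows, so rows that repeat a pose let the fingers close. It gives the time, the measured TCP pose, the force and the opening at its end, in the units of the state.
- env.sense(): the state, without advancing time (a new reading comes with each control period).
- viewer.camera(name): name is "scene" or "top"; returns a dict with "frame" (384x512x3 uint8, red, green, blue), "z_map" (384x512 float32, m along the optical axis (not along the pixel's ray), 0 where there is no reading), "fx", "fy", "cx", "cy" (pixels), "R" (3x3) and "t" (3): a world point X has camera coordinates R X + t. Camera axes: x right, y down, z forward; pixel columns grow to the right and rows downward; lengths in m; the calibration is good to about 2 mm. A picture is of the moment at which its call begins.
- env.finish_job(): hands the job in, once; it reports no verdict.
The state is a dict: "clock": time; "joint_pos": joint angles; "qvel": joint speeds; "joint_torque": joint torques, N m; "tcp_pos": TCP position; "tool_rot": TCP orientation; "force": force on the tool from outside, world axes, zero at the start; "ft_torque": the same for the moment, N m; "gripper_width": opening from 0.0 (shut) to 1.0 (fully open).
Only numpy, scipy, OpenCV 4.12 (cv2) and the standard library are available. Lean on these libraries where they do the work, as an engineer would, in place of code of your own. Each camera call takes 0.05 s, during which the arm holds its last target.

## Working session

There is one attempt and no reset: what is moved stays moved. The work goes in short steps, Python scripts to look and compute and a tool call to move; the robot and the scene stay as the last step left them, time stands still between calls to the robot, and variables do not carry over. Pictures are saved under pics/ and viewed, and the job is handed in when it is done.

Besides the shell and the picture viewer there is one more tool, called in YAML: its name, and indented under it one key for each argument. servo_tool: Moves the arm, as the interface text tells. Its arguments: {"type":"object","properties":{"plan":{"type":"array"}},"required":["plan"]}

```bash
mkdir -p pics; ls
python3 - <<'E'
from station import env, viewer
import cv2,numpy as np
print(env.sense())
for n in("scene","top"):
    c=viewer.camera(n); cv2.imwrite(f"pics/{n}0.png",c["frame"][:,:,::-1]); np.savez(f"{n}0.npz",**c)
    print(n,c["fx"],c["cx"],c["cy"],c["R"],c["t"])
E
```

```text
pics
{'clock': 0.0, 'joint_pos': array([-7.32982347e+01,  2.16652542e+01,  4.56098812e+00,  7.30184712e+01,
       -1.69378785e-03,  8.36814919e+01]), 'qvel': array([ 0.0022813 ,  0.02283088, -0.04764252, -0.06726789, -0.06769139,
       -0.03727566]), 'joint_torque': array([-3.24933617e-04, -4.63608313e+01,  2.69872963e+01,  2.08844128e-02,
       -2.85972774e-04, -2.97890097e-06]), 'tcp_pos': array([ 0.22467055, -0.52855593,  0.23031429]), 'tool_rot': array([[ 3.91056155e-01, -6.43952682e-04,  9.20366595e-01],
       [-9.20364350e-01,  2.04330153e-03,  3.91056630e-01],
       [-2.13240844e-03, -9.99997705e-01,  2.06374547e-04]]), 'force': array([ 0.45156289, -0.90433084, -0.71233965]), 'ft_torque': array([-0.00397761, -0.01505432, -0.00954688]), 'gripper_width': 0.9968253416711028}
scene 384.6498030682669 259.45863626199946 193.38714509914286 [[ 0.81528065  0.57904626 -0.00478318]
 [ 0.50057706 -0.70890262 -0.49686989]
 [-0.29110146  0.40269406 -0.86781186]] [-0.44406675 -0.20899783  1.45041427]
top 382.44925068739303 253.2825804937332 199.55137990522107 [[-0.01808178 -0.99975654 -0.01264582]
 [-0.99438555  0.01930066 -0.10404256]
 [ 0.10426131  0.01069355 -0.99449245]] [0.00792821 0.5742905  1.51521583]
```

View pics/scene0.png

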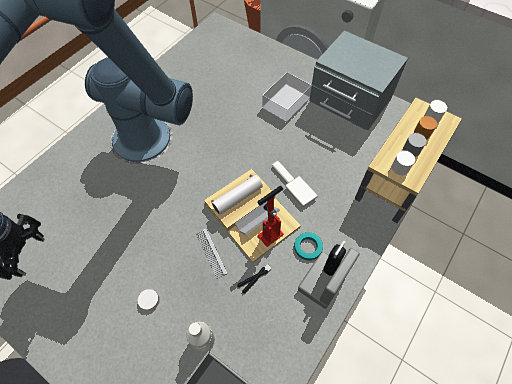

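View pics/top0.png

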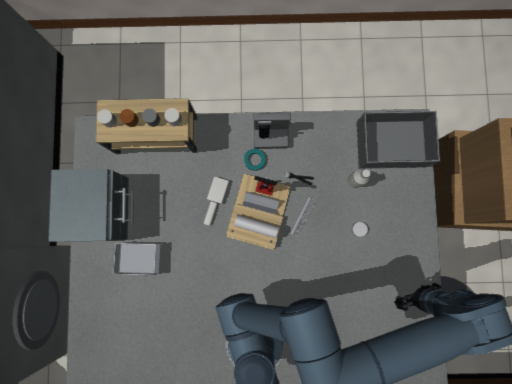

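The scene view shows the cradle near (250,215), with the tube at (237,193) and the red clevis at (270,225). The top view shows the cradle near (260,210) and the tube at (257,226). I'll zoom in on both.

```bash
cat > h.py <<'E'
import numpy as np,cv2
def cloud(c):
    z=c["z_map"];v,u=np.mgrid[:z.shape[0],:z.shape[1]]
    P=np.stack([(u-c["cx"])/c["fx"]*z,(v-c["cy"])/c["fy"]*z,z],-1)
    return (P-c["t"])@c["R"]   # R^T (p-t)
def proj(c,X):
    p=np.asarray(X)@c["R"].T+c["t"]; return np.stack([p[...,0]/p[...,2]*c["fx"]+c["cx"],p[...,1]/p[...,2]*c["fy"]+c["cy"]],-1)
E
python3 - <<'E'
from h import *
for n,(x0,y0,x1,y1) in dict(scene=(195,155,325,275),top=(195,160,325,260)).items():
    c=dict(np.load(n+"0.npz")); f=c["frame"][y0:y1,x0:x1,::-1]
    cv2.imwrite(f"pics/{n}0z.png",cv2.resize(f,None,fx=6,fy=5.0 if 0 else 5,interpolation=cv2.INTER_CUBIC) if 0 else cv2.resize(f,None,fx=5,fy=5,interpolation=cv2.INTER_CUBIC))
    P=cloud(c)
    hsv=cv2.cvtColor(c["frame"],cv2.COLOR_RGB2HSV)
    m=np.zeros(hsv.shape[:2],bool); m[y0:y1,x0:x1]=1
    m&=c["z_map"]>0
    Z=P[...,2]
    wood=m&(hsv[...,0]>10)&(hsv[...,0]<30)&(hsv[...,1]>60)
    for lo,hi in((.03,.046),(.005,.02)):
        q=P[wood&(Z>lo)&(Z<hi)]
        print(n,lo,len(q),np.median(q,0),cv2.minAreaRect(q[:,:2].astype(np.float32)))
    post=m&(hsv[...,1]<40)&(Z>.065)&(Z<.1)
    q=P[post]; 
    cc,lab,st,_=cv2.connectedComponentsWithStats(post.astype(np.uint8))
    i=1+st[1:,4].argmax(); q=P[lab==i]
    print("post",len(q),q.mean(0),q[:,2].max(),cv2.minAreaRect(q[:,:2].astype(np.float32)))
    red=m&((hsv[...,0]<6)|(hsv[...,0]>174))&(hsv[...,1]>150)
    q=P[red]; print("red",len(q),q.mean(0),q.min(0),q.max(0))
    blk=m&(hsv[...,2]<50)&(Z>.15); q=P[blk]
    if len(q): print("bar",len(q),q.mean(0),q.min(0),q.max(0))
E
```

```text
scene 0.03 1175 [ 0.48687211 -0.02355254  0.03722689] ((0.495378315448761, -0.014351844787597656), (0.20089849829673767, 0.19142769277095795), 74.23375701904297)
scene 0.005 1279 [ 0.60681062 -0.09041134  0.01122104] ((0.5292579531669617, -0.02424083650112152), (0.20088569819927216, 0.26852551102638245), 73.8132553100586)
post 676 [ 0.47113887 -0.01867853  0.08014495] 0.08962769573329411 ((0.46719953417778015, -0.015177004039287567), (0.16968876123428345, 0.046722617000341415), 72.58866119384766)
red 528 [ 0.62753955 -0.05769979  0.08949699] [ 0.5933478  -0.08993266  0.01303326] [ 0.65446065 -0.02109774  0.25974369]
bar 134 [ 0.6162516  -0.05055977  0.2532213 ] [ 0.60036536 -0.08784477  0.17705501] [ 0.63384631 -0.01256529  0.27135627]
top 0.03 1034 [ 0.47410151 -0.00065492  0.03788032] ((0.47008216381073, -0.00502660870552063), (0.19941279292106628, 0.1299203336238861), 73.80166625976562)
top 0.005 790 [ 0.60222175 -0.02643725  0.01182056] ((0.5293903350830078, -0.022434502840042114), (0.1996716856956482, 0.26916423439979553), 73.63220977783203)
post 518 [ 0.46641734 -0.01243137  0.08095878] 0.09325239050926146 ((0.4668903052806854, -0.012535899877548218), (0.1694667488336563, 0.046539802104234695), 72.31105041503906)
red 149 [ 0.61604536 -0.04775747  0.06050747] [ 0.59641754 -0.08397991  0.01297017] [ 0.65149472 -0.01452163  0.26264122]
bar 89 [ 0.61372172 -0.04927283  0.25371477] [ 0.60027569 -0.08467568  0.1797239 ] [ 0.62789372 -0.01262798  0.27021863]
```

```bash
ls pics
```

```text
scene0.png
scene0z.png
top0.png
top0z.png
```

View pics/scene0z.png

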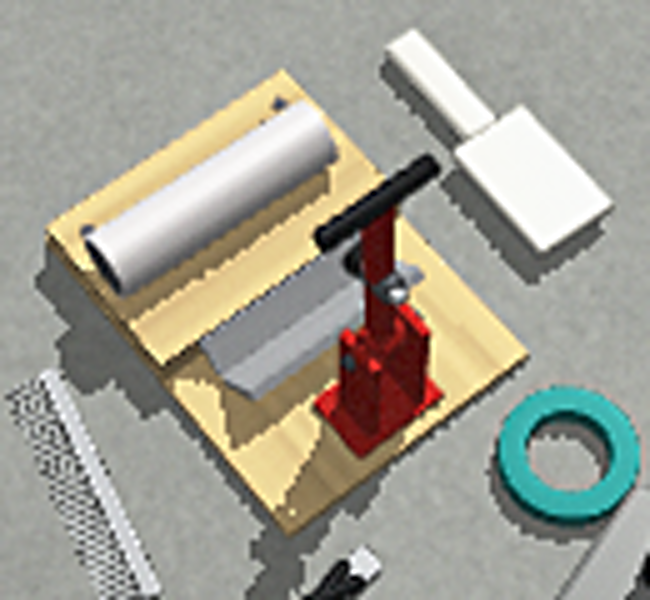

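View pics/top0z.png

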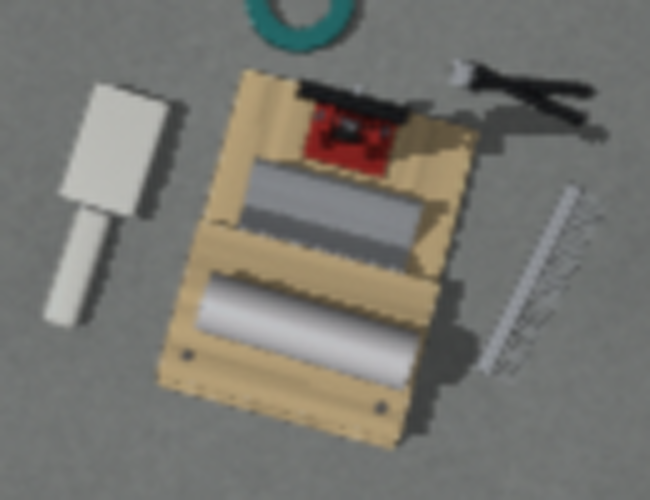

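The yaw is about -16.3° and the cradle origin is about (0.5535, -0.0293). The tube sits at cradle x≈-88, y≈-9 mm, and is about 1.3° off parallel. The clamp bar is near (0.615, -0.050, 0.254). Next I'll check the open fingertip height and compute the positions of everything in the cradle frame.

```bash
cat >> h.py <<'E'
YAW=np.radians(-16.3);CX=np.array([np.cos(YAW),np.sin(YAW)]);CY=np.array([-np.sin(YAW),np.cos(YAW)])
O=np.array([.5535,-.0293])
def tocr(p): d=np.asarray(p)[...,:2]-O; return np.stack([d@CX,d@CY,np.asarray(p)[...,2]],-1)
def tow(x,y): return O+x*CX+y*CY
def shift(env,x,y,z):
    "tool-axis shift in cm to reach cradle point (m), and turn to have tool x along cradle y"
    s=env.sense();R=s["tool_rot"];d=np.r_[tow(x,y),z]-s["tcp_pos"]
    a=R[:,0]; want=np.r_[CY,0]
    k=[np.cross(a,w*want)@R[:,1] for w in(1,-1)]
    ang=[np.degrees(np.arctan2(np.cross(a,w*want)@R[:,1],a@(w*want))) for w in(1,-1)]
    return (R.T@d*100).round(2),np.round(ang,2)
def rep(env):
    s=env.sense(); print("t",round(s["clock"],2),"cr mm",(tocr(s["tcp_pos"])*1000).round(1),"F",s["force"].round(2),"Fcr",(s["force"][:2]@np.c_[CX,CY]).round(2),"w",round(s["gripper_width"],3),"j",s["joint_pos"].round(1)); return s
E
python3 - <<'E'
from h import *
from station import env
for n in("scene","top"):
    c=dict(np.load(n+"0.npz"));P=cloud(c);d=np.linalg.norm(P[...,:2]-[.2247,-.5286],axis=-1)
    q=P[(d<.09)&(P[...,2]>.15)&(P[...,2]<.45)&(c["z_map"]>0)]
    print(n,len(q)); print(np.sort(q[:,2])[:12].round(3)) if len(q) else 0
    # objects in cradle frame
    hsv=cv2.cvtColor(c["frame"],cv2.COLOR_RGB2HSV);C=tocr(P)
    m=(abs(C[...,0])<.2)&(abs(C[...,1])<.13)&(c["z_map"]>0)
    b=C[m&(hsv[...,2]<60)&(C[...,2]>.22)]; print("bar",b.mean(0),b.min(0),b.max(0))
    p=C[m&(hsv[...,1]<60)&(C[...,2]>.075)&(C[...,2]<.1)&(C[...,0]<-.03)]; print("post",p.min(0),p.max(0))
    r=C[m&((hsv[...,0]<6)|(hsv[...,0]>174))&(hsv[...,1]>150)&(C[...,2]<.13)]; print("red",r.min(0),r.max(0))
    v=C[m&(hsv[...,1]<50)&(C[...,2]>.014)&(C[...,2]<.06)&(C[...,0]>-.025)&(C[...,0]<.05)]; print("vee",np.percentile(v,[1,99],axis=0))
print(shift(env,-.09,-.125,.16)); rep(env)
E
```

```text
scene 1686
[0.244 0.245 0.246 0.247 0.247 0.248 0.248 0.248 0.248 0.248 0.249 0.249]
bar [ 0.06687493 -0.00287804  0.26391589] [ 0.05759362 -0.04135514  0.24537937] [0.07236991 0.03648889 0.27135627]
post [-0.10970213 -0.0956726   0.0750693 ] [-0.06652282  0.07546836  0.0896277 ]
red [ 0.04929529 -0.03657853  0.01303326] [0.09890583 0.03242763 0.12933407]
vee [[-0.0240685  -0.0716415   0.01584701]
 [ 0.03545931  0.06469358  0.05019678]]
top 664
[0.245 0.247 0.251 0.252 0.253 0.255 0.255 0.256 0.258 0.259 0.261 0.261]
bar [ 0.06541104 -0.00184983  0.26373212] [ 0.05898144 -0.03835723  0.22192223] [0.07207558 0.03746475 0.27021863]
post [-0.11038363 -0.09321403  0.07507942] [-0.06613979  0.07665769  0.09325239]
red [ 0.0504034  -0.03198446  0.01297017] [0.09455888 0.03379486 0.12479743]
vee [[-0.0211566  -0.06905858  0.01597877]
 [ 0.03720736  0.06814058  0.0531226 ]]
(array([-29.12,   7.11,  34.9 ]), array([-140.68,   39.32]))
t 0.1 cr mm [-175.4 -571.6  230.4] F [ 0.04 -0.22 -1.28] Fcr [ 0.1 -0.2] w 1.004 j [-73.3  21.7   4.6  73.    0.   83.7]
```

servo_tool:
  plan:
    - [[0,-1.5,0.2,1.7,2],[0,-4.5,0.5,5.2,6],[0,-7.5,1,9,11],[0,-10.5,1.5,12.5,16],[0,-13.5,2,16,21],[0,-16.5,2.5,19.7,26],[0,-19.5,3,23.3,31],[0,-22.5,3.5,26.9,36],[0,-25,4,30,39.3],[0,-26.5,4,31.7,39.3]]

```text
clock: 0.93
tcp_pos: [0.405, -0.1741, 0.1916]
tool_rot: [[-0.283, -0.001, 0.959], [-0.959, 0.002, -0.283], [-0.002, -1.0, -0.002]]
force: [0.5, -0.2, -0.5]
gripper_width: 0.0
```

Run:
```python
from h import *
from station import env
rep(env);print(shift(env,-.088,-.122,.1),env.sense()["tool_rot"].round(3))
```

```text
t 0.93 cr mm [-101.9 -180.6  191.6] F [ 0.53 -0.24 -0.53] Fcr [ 0.58 -0.08] w 0.0 j [-3.160e+01  7.300e+00 -2.030e+01  6.250e+01  1.000e-01  1.648e+02]
(array([-5.85,  9.17,  1.4 ]), array([ 1.7989e+02, -1.1000e-01])) [[-0.283 -0.001  0.959]
 [-0.959  0.002 -0.283]
 [-0.002 -1.    -0.002]]
```

Joint 6 would reach its range limit further left, so I'm using the half-turned grasp, a turn of -180.

servo_tool:
  plan:
    - [[0,-1,1,0.4,-7],[0,-2,2,0.8,-14],[0,-3,3,1.2,-21],[0,-3.5,4,1.4,-28],[0,-4,5,1.4,-35],[0,-4.3,6,1.4,-42],[0,-4.5,6,1.4,-49],[0,-4.5,6,1.4,-56],[0,-4.5,6,1.4,-63],[0,-4.5,6,1.4,-70]]

```text
clock: 1.77
tcp_pos: [0.4306, -0.1344, 0.1312]
tool_rot: [[0.808, -0.002, 0.589], [-0.589, 0.003, 0.808], [-0.003, -1.0, 0.001]]
force: [0.9, -0.5, 0.3]
gripper_width: 0.002
```

servo_tool:
  plan:
    - [[0,0,0,0,-7],[0,0,0,0,-14],[0,0,0,0,-21],[0,0,0,0,-28],[0,0,0,0,-35],[0,0,0,0,-42],[0,0,0,0,-49],[0,0,0,0,-56],[0,0,0,0,-63],[0,0,0,0,-70]]

```text
clock: 2.6
tcp_pos: [0.4302, -0.1342, 0.1308]
tool_rot: [[0.826, -0.003, -0.563], [0.563, 0.003, 0.826], [-0.001, -1.0, 0.004]]
force: [-0.2, -0.7, 0.2]
gripper_width: 0.002
```

servo_tool:
  plan:
    - [[0,0,0,0,-7],[0,0,0,0,-14],[0,0,0,0,-21],[0,0,0,0,-28],[0,0,0,0,-35],[0,0,0,0,-40],[0,0,0,0,-40]]

```text
clock: 3.18
tcp_pos: [0.4297, -0.134, 0.1304]
tool_rot: [[0.27, -0.004, -0.963], [0.963, 0.004, 0.27], [0.002, -1.0, 0.005]]
force: [0.2, 0.4, 0.0]
gripper_width: 0.002
```

Run:
```python
from h import *
from station import env
rep(env);print(shift(env,-.088,-.12,.046),env.sense()["tool_rot"].round(3))
```

```text
t 3.18 cr mm [ -89.4 -135.2  130.4] F [0.23 0.43 0.01] Fcr [0.1  0.48] w 0.002 j [-25.5  11.1 -25.3  53.9   0.1  -9.8]
(array([ 1.5 ,  8.44, -0.2 ]), array([   0.66, -179.34])) [[ 0.27  -0.004 -0.963]
 [ 0.963  0.004  0.27 ]
 [ 0.002 -1.     0.005]]
```

servo_tool:
  plan:
    - [[0,0,1.5,-0.1,0.6],[0,0,3.5,-0.2,0.6],[0,0,5.5,-0.2,0.6],[0,0.3,7.5,-0.2,0.6],[0,0.8,8.4,-0.2,0.6],[0,1.3,8.4,-0.2,0.6],[0,1.5,8.4,-0.2,0.6],[0,1.5,8.4,-0.2,0.6]]

```text
clock: 3.85
tcp_pos: [0.4362, -0.1196, 0.0473]
tool_rot: [[0.279, -0.003, -0.96], [0.96, 0.003, 0.279], [0.002, -1.0, 0.004]]
force: [1.0, -0.4, 0.6]
gripper_width: -0.001
```

Run:
```python
from h import *
from station import env,viewer
rep(env);print(shift(env,-.088,-.102,.046))
c=viewer.camera("scene");cv2.imwrite("pics/a.png",cv2.resize(c["frame"][140:270,180:330,::-1],None,fx=5,fy=4.5 and 5)[:600])
```

```text
t 3.85 cr mm [ -87.2 -119.6   47.3] F [ 0.98 -0.41  0.56] Fcr [ 1.06 -0.12] w -0.001 j [-23.4  16.6 -32.2  41.4   0.1  -7.2]
(array([1.76, 0.14, 0.07]), array([ 9.0000e-02, -1.7991e+02]))
```

View pics/a.png

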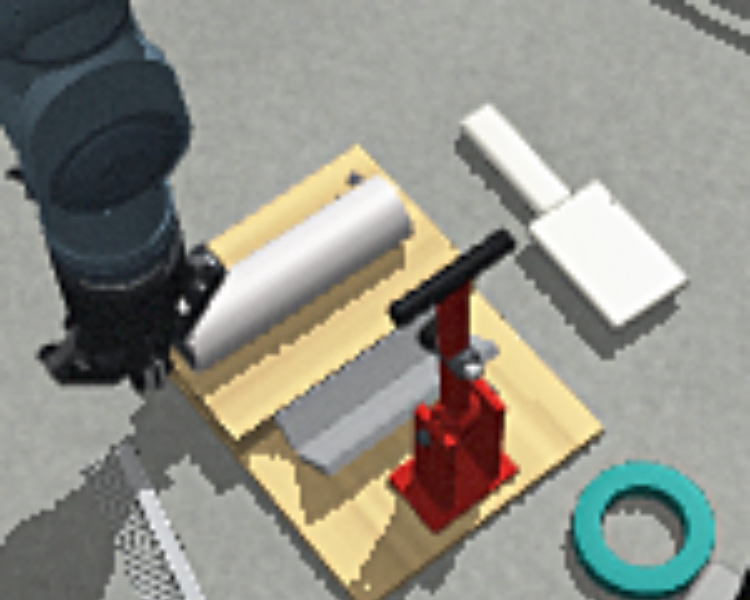

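The closed fingers (picture 190,290) sit beside the tube's near end. I'm nudging it about 8 mm along its axis to centre it.

servo_tool:
  plan:
    - [[0,0.3,0,0,0],[0,0.55,0.05,0,0],[0,0.7,0.05,0,0],[0,0.85,0.05,0,0],[0,1.0,0.05,0,0],[0,1.12,0.05,0,0],[0,1.24,0.05,0,0],[0,1.36,0.05,0,0],[0,1.48,0.05,0,0],[0,1.56,0.05,0,0]]

```text
clock: 4.73
tcp_pos: [0.441, -0.1051, 0.0472]
tool_rot: [[0.279, -0.002, -0.96], [0.96, 0.002, 0.279], [0.002, -1.0, 0.003]]
force: [-0.3, -2.7, 1.6]
gripper_width: 0.003
```

```bash
cat >> h.py <<'E'
def post(c,zmin=.066,zmax=.1,xlim=(-.14,.03)):
    P=cloud(c);C=tocr(P);hsv=cv2.cvtColor(c["frame"],cv2.COLOR_RGB2HSV)
    m=(C[...,0]>xlim[0])&(C[...,0]<xlim[1])&(abs(C[...,1])<.12)&(c["z_map"]>0)&(hsv[...,1]<60)&(hsv[...,2]>110)&(C[...,2]>zmin)&(C[...,2]<zmax)
    p=C[m]; r=cv2.minAreaRect(p[:,:2].astype(np.float32)); print("post",len(p),"min",(p.min(0)*1000).round(1),"max",(p.max(0)*1000).round(1),"rect",np.round(np.array(r[0])*1000,1),np.round(np.array(r[1])*1000,1),round(r[2],1)); return p
E
python3 - <<'E'
from h import *
from station import env,viewer
rep(env)
for n in("scene","top"):
    c=viewer.camera(n);post(c)
cv2.imwrite("pics/b.png",cv2.resize(c["frame"][160:260,195:325,::-1],None,fx=5,fy=5))
E
```

```text
t 4.73 cr mm [ -86.7 -104.3   47.2] F [-0.26 -2.71  1.61] Fcr [ 0.51 -2.68] w 0.003 j [-21.5  16.6 -32.2  41.4   0.1  -5.3]
post 557 min [-111.9 -101.7   66.3] max [-63.5  80.   91.6] rect [-88.7 -10.7] [181.5  48.4] 89.1
post 346 min [-111.6  -62.1   66.9] max [-64.2  81.3  92.8] rect [-90.4   9.5] [145.3  44.3] 86.7
```

View pics/b.png

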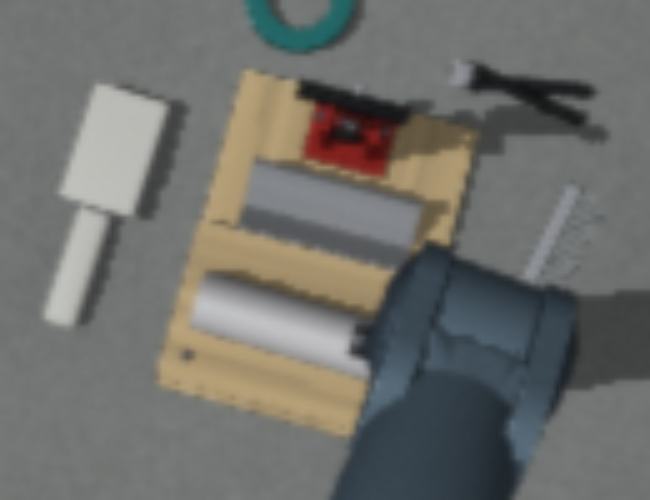

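The tube has moved about 4.5 mm. I'll push about 3.5 mm more and back off.

servo_tool:
  plan:
    - [[0,0.12,0,0,0],[0,0.24,0,0,0],[0,0.36,0,0,0],[0,0.42,0,0,0],[0,0.42,0,0,0],[0,-0.5,0,0,0],[0,-2.0,0,0,0],[0,-3.0,-1.5,0,0],[0,-3.0,-4,0,0],[0,-3,-6.5,0,0]]

```text
clock: 5.67
tcp_pos: [0.4311, -0.134, 0.1119]
tool_rot: [[0.28, -0.005, -0.96], [0.96, 0.005, 0.28], [0.003, -1.0, 0.006]]
force: [-0.2, 0.9, -0.1]
gripper_width: 0.001
```

Run:
```python
from h import *
from station import env,viewer
rep(env)
for n in("scene","top"):
    c=viewer.camera(n);post(c,.072)
print(shift(env,-.14,-.125,.14))
print(shift(env,-.147,0,.10))
cv2.imwrite("pics/c.png",cv2.resize(c["frame"][160:260,195:325,::-1],None,fx=5,fy=5))
```

```text
t 5.67 cr mm [ -88.1 -134.8  111.9] F [-0.21  0.92 -0.13] Fcr [-0.46  0.83] w 0.001 j [-25.4  12.3 -26.8  51.3   0.1  -9.1]
post 601 min [-110.3  -86.1   72. ] max [-63.3  84.   90.5] rect [-86.9  -0.9] [170.2  45.5] 89.2
post 416 min [-111.3  -83.3   72.1] max [-69.5  85.6  93.8] rect [-90.8   1. ] [168.9  39.6] 88.6
(array([ 1.02, -2.47,  5.62]), array([ 6.0000e-02, -1.7994e+02]))
(array([13.52,  1.54,  6.32]), array([ 6.0000e-02, -1.7994e+02]))
```

View pics/c.png

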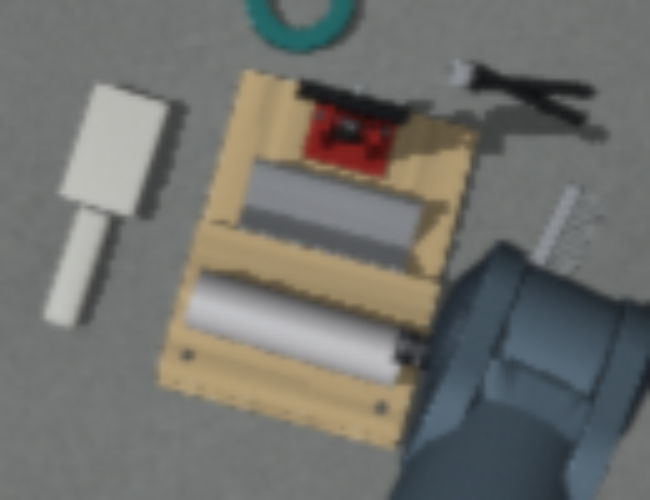

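The tube is centred at y≈0 within 1 mm. Next I'll move behind it with the fingers open across.

servo_tool:
  plan:
    - [[0,0,-1.5,1,0],[2,0.5,-3,3,0],[4,2,-3.5,5,0],[8.4,4.5,-3.5,6.3,0],[8.4,7.5,-3.5,6.3,0],[8.4,10.5,-3,6.3,0],[8.4,12.7,-1,6.3,0],[8.4,13.5,1,6.3,0],[8.4,13.5,1.6,6.3,0],[8.4,13.5,1.6,6.3,0]]

```text
clock: 6.6
tcp_pos: [0.4101, 0.0121, 0.0974]
tool_rot: [[0.279, -0.001, -0.96], [0.96, 0.001, 0.279], [0.001, -1.0, 0.001]]
force: [-0.3, -1.0, -0.1]
gripper_width: 0.984
```

Run:
```python
from h import *
from station import env,viewer
rep(env)
P=cloud(viewer.camera("scene"));C=tocr(P)
q=C[(abs(C[...,0]+.147)<.025)&(abs(C[...,1])<.07)&(C[...,2]>.06)]
print(np.sort(q[:,2])[:8])
print(shift(env,-.147,0,.04))
```

```text
t 6.6 cr mm [-149.3   -0.5   97.4] F [-0.25 -1.03 -0.07] Fcr [ 0.04 -1.06] w 0.984 j [ -7.2   8.5 -34.   47.5   0.1   8.9]
[0.10985506 0.11101871 0.11129769 0.11455509 0.11475349 0.11480499
 0.11513423 0.11542713]
(array([ 0.07,  5.85, -0.12]), array([ 6.0000e-02, -1.7994e+02]))
```

servo_tool:
  plan:
    - [[8.4,0,1.5,0,0],[8.4,0,3.5,0,0],[8.4,0,5,0,0],[8.4,0,5.8,0,0],[8.4,0,5.8,-0.3,0],[8.4,0,5.8,-0.8,0],[8.4,0,5.8,-1.3,0],[8.4,0,5.8,-1.7,0],[8.4,0,5.8,-1.9,0],[8.4,0,5.8,-2.0,0]]

```text
clock: 7.48
tcp_pos: [0.4316, 0.0057, 0.0412]
tool_rot: [[0.28, 0.003, -0.96], [0.96, 0.0, 0.28], [0.001, -1.0, -0.002]]
force: [-0.2, -0.1, -0.0]
gripper_width: 0.981
```

Run:
```python
from h import *
from station import env,viewer
rep(env)
for n in("scene","top"):
    c=viewer.camera(n);post(c,.072)
    cv2.imwrite(f"pics/d{n}.png",cv2.resize(c["frame"][150:270,190:330,::-1],None,fx=5,fy=5))
```

```text
t 7.48 cr mm [-126.8   -0.6   41.2] F [-0.23 -0.12 -0.02] Fcr [-0.19 -0.18] w 0.981 j [ -7.7  14.8 -36.   39.1   0.    8.5]
post 585 min [-110.1  -86.5   72.2] max [-65.   84.8  90.6] rect [-86.8  -0.8] [171.7  44. ] 88.9
post 20 min [-102.6  -82.4   75.7] max [-74.3  84.7  89.8] rect [-88.7   1.3] [168.3  13.2] 84.6
```

View pics/dscene.png

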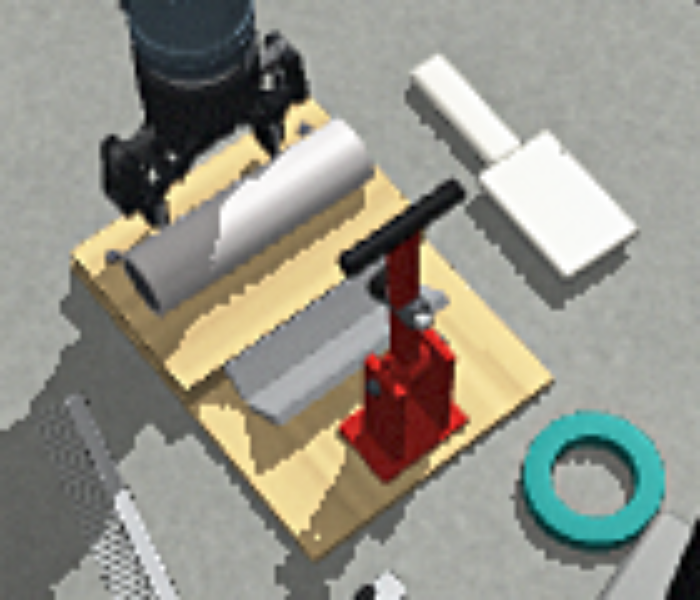

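servo_tool:
  plan:
    - [[8.4,0,0,-0.1,0],[8.4,0,0,-0.2,0],[8.4,0,0,-0.3,0],[8.4,0,0,-0.4,0],[8.4,0,0,-0.5,0],[8.4,0,0,-0.6,0],[8.4,0,0,-0.7,0],[8.4,0,0,-0.82,0],[8.4,0,0,-0.95,0],[8.4,0,0,-1.1,0]]

```text
clock: 8.42
tcp_pos: [0.4414, 0.0028, 0.0408]
tool_rot: [[0.28, 0.001, -0.96], [0.96, 0.001, 0.28], [0.001, -1.0, -0.001]]
force: [-0.5, -0.1, 0.2]
gripper_width: 0.981
```

Run:
```python
from h import *
from station import env,viewer
rep(env)
c=viewer.camera("scene");post(c,.072)
```

```text
t 8.42 cr mm [-116.6   -0.6   40.8] F [-0.53 -0.11  0.24] Fcr [-0.48 -0.25] w 0.981 j [ -7.9  15.8 -34.6  39.5   0.    8.3]
post 593 min [-110.5  -86.    72. ] max [-57.1  83.8  91.1] rect [-84.6  -0.9] [169.7  52.9] 89.3
```

servo_tool:
  plan:
    - [[8.4,0,0,-0.2,0],[8.4,0,0,-0.4,0],[8.4,0,0,-0.6,0],[8.4,0,0,-0.8,0],[8.4,0,0,-1.0,0],[8.4,0,0,-1.2,0],[8.4,0,0,-1.4,0],[8.4,0,0,-1.6,0],[8.4,0,0,-1.8,0],[8.4,0,0,-2.0,0]]

```text
clock: 9.3
tcp_pos: [0.4613, -0.0029, 0.0409]
tool_rot: [[0.28, 0.002, -0.96], [0.96, 0.001, 0.28], [0.001, -1.0, -0.002]]
force: [0.1, -0.4, 0.3]
gripper_width: 0.987
```

Run:
```python
from h import *
from station import env,viewer
rep(env)
c=viewer.camera("scene");post(c,.072)
cv2.imwrite("pics/e.png",cv2.resize(c["frame"][150:270,190:330,::-1],None,fx=5,fy=5))
```

```text
t 9.3 cr mm [-95.9  -0.6  40.9] F [ 0.13 -0.41  0.33] Fcr [ 0.24 -0.36] w 0.987 j [ -8.3  17.7 -31.8  40.4   0.    8. ]
post 595 min [-82.9 -86.7  72. ] max [-36.1  83.9  90.4] rect [-60.3  -1.5] [169.8  44.2] 88.4
```

View pics/e.png

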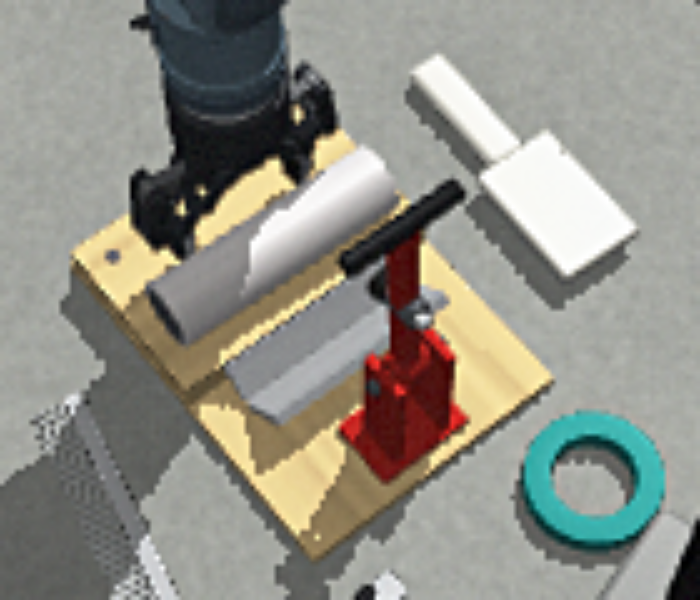

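The tube is rolling parallel to the vee, with its axis at x≈-60.

servo_tool:
  plan:
    - [[8.4,0,0,-0.18,0],[8.4,0,0,-0.36,0],[8.4,0,0,-0.54,0],[8.4,0,0,-0.72,0],[8.4,0,0,-0.9,0],[8.4,0,0,-1.08,0],[8.4,0,0,-1.26,0],[8.4,0,0,-1.44,0],[8.4,0,0,-1.62,0],[8.4,0,0,-1.8,0]]

```text
clock: 10.18
tcp_pos: [0.4793, -0.0082, 0.0411]
tool_rot: [[0.28, 0.003, -0.96], [0.96, 0.0, 0.28], [0.001, -1.0, -0.002]]
force: [-1.1, -0.7, -0.0]
gripper_width: 0.987
```

Run:
```python
from h import *
from station import env,viewer
rep(env)
c=viewer.camera("scene");post(c,.065,xlim=(-.14,.045))
```

```text
t 10.18 cr mm [-77.2  -0.5  41.1] F [-1.07 -0.75 -0.02] Fcr [-0.82 -1.02] w 0.987 j [ -8.6  19.4 -29.1  41.3   0.    7.7]
post 620 min [-65.8 -87.   65.3] max [-19.2  83.9  90.8] rect [-41.6  -1.8] [171.4  45. ] 88.9
```

servo_tool:
  plan:
    - [[8.4,0,0,-0.16,0],[8.4,0,0,-0.32,0],[8.4,0,0,-0.48,0],[8.4,0,0,-0.64,0],[8.4,0,0,-0.8,0],[8.4,0,0,-0.96,0],[8.4,0,0,-1.12,0],[8.4,0,0,-1.28,0],[8.4,0,0,-1.44,0],[8.4,0,0,-1.6,0]]

```text
clock: 11.07
tcp_pos: [0.4953, -0.0128, 0.0412]
tool_rot: [[0.28, 0.003, -0.96], [0.96, 0.0, 0.28], [0.001, -1.0, -0.003]]
force: [0.0, 0.2, -0.7]
gripper_width: 0.983
```

Run:
```python
from h import *
from station import env,viewer
rep(env)
c=viewer.camera("scene");post(c,.06,xlim=(-.14,.045))
```

```text
t 11.07 cr mm [-60.5  -0.5  41.2] F [ 0.01  0.23 -0.65] Fcr [-0.05  0.22] w 0.983 j [ -8.9  20.9 -26.8  42.1   0.    7.4]
post 554 min [-49.9 -86.7  62.5] max [-1.9 84.7 92.6] rect [-25.9  -1. ] [ 48.  171.4] 0.1
```

servo_tool:
  plan:
    - [[8.4,0,0,-0.12,0],[8.4,0,0,-0.24,0],[8.4,0,0,-0.36,0],[8.4,0,0,-0.48,0],[8.4,0,0,-0.6,0],[8.4,0,0,-0.72,0],[8.4,0,0,-0.84,0],[8.4,0,0,-0.9,0],[8.4,0,0,-0.9,0],[8.4,0,0,-0.9,0]]

```text
clock: 11.95
tcp_pos: [0.5043, -0.0155, 0.0413]
tool_rot: [[0.28, 0.004, -0.96], [0.96, 0.0, 0.28], [0.001, -1.0, -0.003]]
force: [0.2, 0.0, -0.4]
gripper_width: 0.984
```

Run:
```python
from h import *
from station import env,viewer
rep(env)
c=viewer.camera("scene");p=post(c,.055,xlim=(-.14,.045))
cv2.imwrite("pics/f.png",cv2.resize(c["frame"][150:270,190:330,::-1],None,fx=5,fy=5))
```

```text
t 11.95 cr mm [-51.1  -0.5  41.3] F [ 0.22  0.01 -0.43] Fcr [0.21 0.07] w 0.984 j [ -9.   21.8 -25.4  42.6   0.    7.3]
post 523 min [-25.2 -86.8  55.5] max [22.2 83.7 79.4] rect [-1.6 -1.5] [ 47.4 170.5] 0.1
```

View pics/f.png

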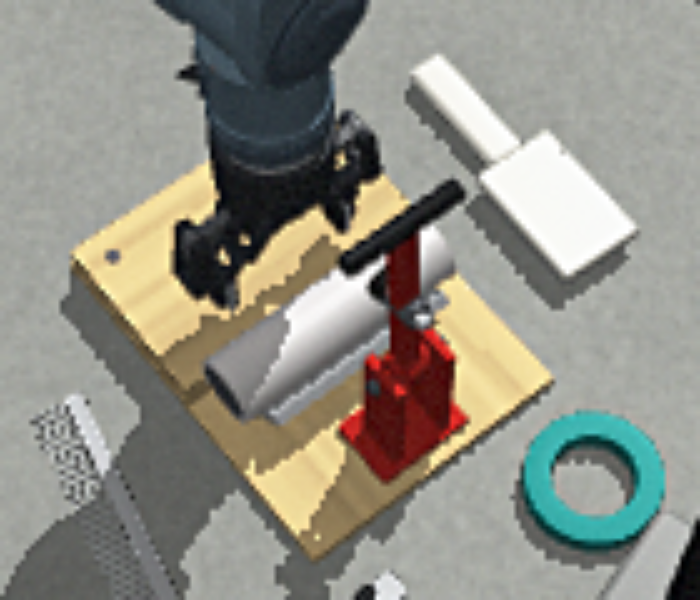

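The tube is seated at x≈-1.6, y≈-1.5, square to the vee and untouched. I'm retreating upward and then going over behind the clamp bar.

servo_tool:
  plan:
    - [[8.4,0,0,1,0],[8.4,0,-0.5,2.5,0],[8.4,0,-3,3,0],[8.4,0,-6.5,3,0],[6,0,-10,3,0],[3,0,-13.5,3,0],[0,0,-17,3,0],[0,0,-20.5,3,0],[0,0,-24,2,0],[0,0,-27,0,0]]

```text
clock: 12.83
tcp_pos: [0.502, -0.015, 0.3144]
tool_rot: [[0.279, 0.005, -0.96], [0.96, 0.0, 0.279], [0.002, -1.0, -0.005]]
force: [0.9, -0.1, 0.6]
gripper_width: 0.13
```

servo_tool:
  plan:
    - [[0,0,-0.5,-1.5,0],[0,0,-0.7,-4.5,0],[0,0,-0.7,-7.5,0],[0,0,-0.7,-10.5,0],[0,0,-0.7,-13,0],[0,0,-0.7,-15.5,0],[0,0,-0.7,-16.5,0],[0,0,-0.7,-16.5,0]]

```text
clock: 13.5
tcp_pos: [0.6619, -0.0618, 0.32]
tool_rot: [[0.28, 0.003, -0.96], [0.96, 0.0, 0.28], [0.001, -1.0, -0.003]]
force: [-1.4, -0.9, -0.7]
gripper_width: 0.001
```

Run:
```python
from h import *
from station import env,viewer
rep(env);print(shift(env,.112,-.0015,.24))
for n in("scene","top"):
  c=viewer.camera(n);p=post(c,.055,xlim=(-.14,.045))
  cv2.imwrite(f"pics/g{n}.png",cv2.resize(c["frame"][120:270,190:340,::-1],None,fx=4,fy=4))
```

```text
t 13.5 cr mm [113.2  -0.8 320. ] F [-1.42 -0.94 -0.69] Fcr [-1.1 -1.3] w 0.001 j [-10.8  34.7  38.7  93.9   0.1   5.4]
(array([-0.08,  8.  ,  0.14]), array([ 5.0000e-02, -1.7995e+02]))
post 519 min [-23.4 -86.7  55.1] max [21.9 83.9 81.4] rect [-0.8 -1.4] [ 45.3 170.5] 0.0
post 24 min [-23.2  75.7  57.3] max [17.1 84.7 78.8] rect [-2.9 80.5] [40.2  8.3] 2.2
```

View pics/gscene.png

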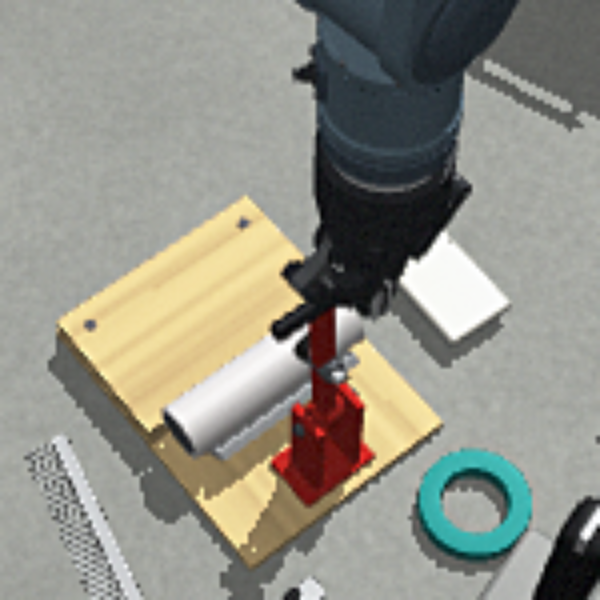

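servo_tool:
  plan:
    - [[0,0,1.5,0,0],[0,0,4.5,0,0],[0,0,7,0,0],[0,0,7.5,-0.5,0],[0,0,7.5,-1.5,0],[0,0,7.5,-2.3,0],[0,0,7.5,-2.7,0],[0,0,7.5,-3.0,0],[0,0,7.5,-3.3,0],[0,0,7.5,-3.6,0]]

```text
clock: 14.43
tcp_pos: [0.6955, -0.071, 0.2476]
tool_rot: [[0.279, 0.005, -0.96], [0.96, 0.0, 0.279], [0.002, -1.0, -0.005]]
force: [-0.3, -0.6, -0.3]
gripper_width: 0.0
```

```bash
cat >> h.py <<'E'
def bar(c):
    C=tocr(cloud(c));hsv=cv2.cvtColor(c["frame"],cv2.COLOR_RGB2HSV)
    r=np.hypot(C[...,0]-.075,C[...,2]-.105)
    m=(abs(C[...,1])<.05)&(abs(C[...,1])>.022)&(r>.14)&(r<.17)&(c["z_map"]>0)&(hsv[...,2]<70)&(C[...,2]>.08)&(C[...,0]>-.1)&(C[...,0]<.1)
    p=C[m]; print("bar",len(p),(np.median(p,0)*1000).round(1),"ang",np.degrees(np.arctan2(np.median(p[:,2])-.105,.075-np.median(p[:,0]))).round(1) if len(p) else 0)
E
python3 - <<'E'
from h import *
from station import env,viewer
rep(env)
c=viewer.camera("scene");bar(c)
cv2.imwrite("pics/h1.png",cv2.resize(c["frame"][120:270,190:340,::-1],None,fx=4,fy=4))
for th in(80,70,60,55,50,45,40,35): 
  t=np.radians(th);print(th,75-155*np.cos(t)+18,105+155*np.sin(t)-12)
E
```

```text
t 14.43 cr mm [ 1.480e+02 -2.000e-01  2.476e+02] F [-0.27 -0.62 -0.35] Fcr [-0.09 -0.67] w 0.0 j [-11.1  38.   33.7  85.5   0.1   5.2]
bar 37 [ 66.9 -32.7 264.2] ang 87.1
80 66.08453246162578 245.64520171689225
70 39.98687778452133 238.65235622181578
60 15.499999999999986 227.23393758658798
55 4.0956523655878385 219.96856686479373
50 -6.6320795014136 211.73688868344158
45 -16.60155108391487 202.60155108391484
40 -25.73688868344159 192.63207950141359
35 -33.96856686479373 181.90434763441215
```

View pics/h1.png

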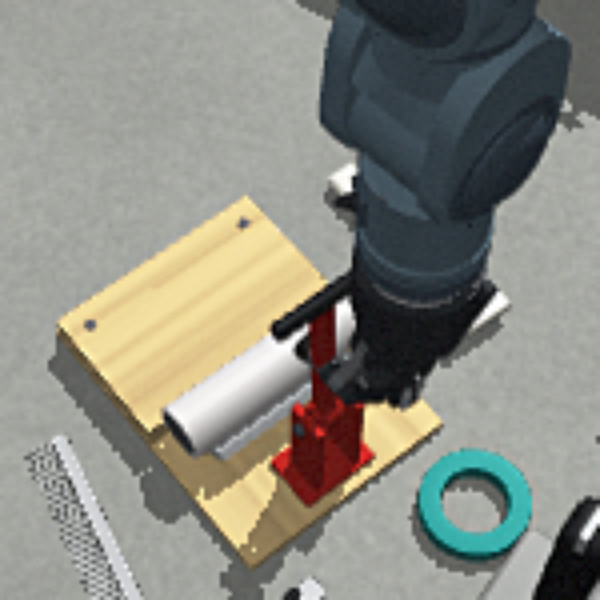

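That was the wrong way along z: I moved away from the bar, in free air, so no harm was done. Tool +z is towards the robot, so now I'll approach the bar.

servo_tool:
  plan:
    - [[0,0,0,1.5,0],[0,0,0,3.5,0],[0,0,0,5,0],[0,0,0,5.7,0],[0,0,0,6.1,0],[0,0,0,6.4,0],[0,0,0,6.7,0],[0,0,0,7,0],[0,0,0,7.3,0],[0,0,0,7.6,0]]

```text
clock: 15.32
tcp_pos: [0.6234, -0.0501, 0.2469]
tool_rot: [[0.279, 0.006, -0.96], [0.96, 0.0, 0.279], [0.002, -1.0, -0.006]]
force: [3.0, -0.9, -0.7]
gripper_width: 0.001
```

Run:
```python
from h import *
from station import env,viewer
rep(env)
c=viewer.camera("scene");bar(c)
cv2.imwrite("pics/h2.png",cv2.resize(c["frame"][120:270,190:340,::-1],None,fx=4,fy=4))
```

```text
t 15.32 cr mm [ 73.   -0.4 246.9] F [ 2.98 -0.91 -0.72] Fcr [ 3.11 -0.04] w 0.001 j [-10.4  27.4  15.8  78.    0.1   5.8]
bar 11 [ 57.4 -39.7 260.8] ang 83.5
```

View pics/h2.png

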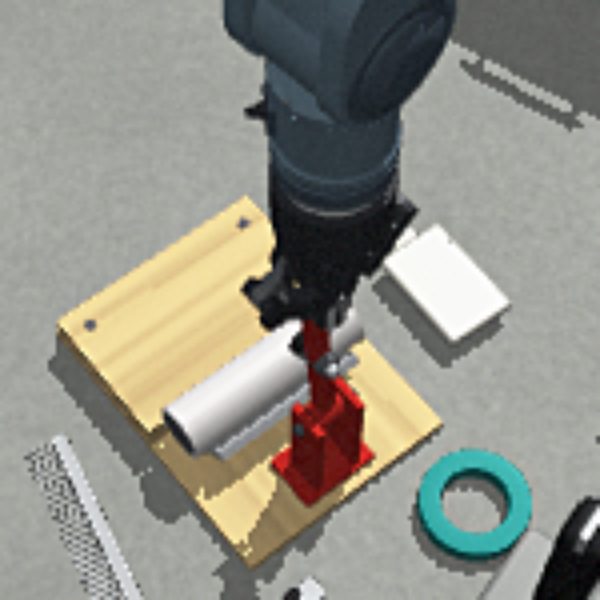

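servo_tool:
  plan:
    - [[0,0,0.1,0.6,0],[0,0,0.2,1.2,0],[0,0,0.35,1.8,0],[0,0,0.5,2.4,0],[0,0,0.7,3.0,0],[0,0,0.9,3.5,0],[0,0,1.1,4.0,0],[0,0,1.35,4.5,0],[0,0,1.6,5.0,0],[0,0,1.85,5.5,0]]

```text
clock: 16.2
tcp_pos: [0.5693, -0.0344, 0.2277]
tool_rot: [[0.279, 0.005, -0.96], [0.96, 0.0, 0.279], [0.002, -1.0, -0.004]]
force: [1.5, -0.3, 2.5]
gripper_width: 0.0
```

Run:
```python
from h import *
from station import env,viewer
rep(env)
c=viewer.camera("scene");bar(c)
cv2.imwrite("pics/h3.png",cv2.resize(c["frame"][120:270,190:340,::-1],None,fx=4,fy=4))
```

```text
t 16.2 cr mm [ 16.6  -0.4 227.7] F [ 1.46 -0.31  2.47] Fcr [1.49 0.12] w 0.0 j [-9.9 20.9  3.  71.9  0.1  6.4]
bar 10 [ -3.6 -39.6 241.6] ang 60.1
```

View pics/h3.png

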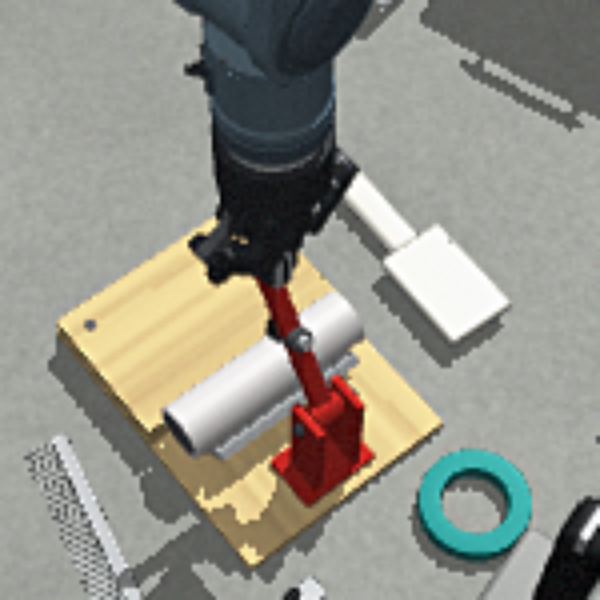

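servo_tool:
  plan:
    - [[0,0,0.2,0.5,0],[0,0,0.45,0.95,0],[0,0,0.75,1.4,0],[0,0,1.05,1.85,0],[0,0,1.35,2.25,0],[0,0,1.7,2.65,0],[0,0,2.05,3.05,0],[0,0,2.4,3.4,0],[0,0,2.7,3.75,0],[0,0,3.0,4.1,0]]

```text
clock: 17.08
tcp_pos: [0.5286, -0.0225, 0.1967]
tool_rot: [[0.279, 0.003, -0.96], [0.96, 0.001, 0.279], [0.001, -1.0, -0.003]]
force: [3.0, -0.7, 1.5]
gripper_width: 0.003
```

Run:
```python
from h import *
from station import env,viewer
rep(env)
c=viewer.camera("scene");bar(c)
cv2.imwrite("pics/h4.png",cv2.resize(c["frame"][120:270,190:340,::-1],None,fx=4,fy=4))
```

```text
t 17.08 cr mm [-25.8  -0.5 196.7] F [ 3.04 -0.73  1.46] Fcr [3.12 0.15] w 0.003 j [-9.3 16.8 -7.3 65.7  0.1  6.9]
bar 21 [-44.3 -34.6 204.6] ang 39.9
```

View pics/h4.png

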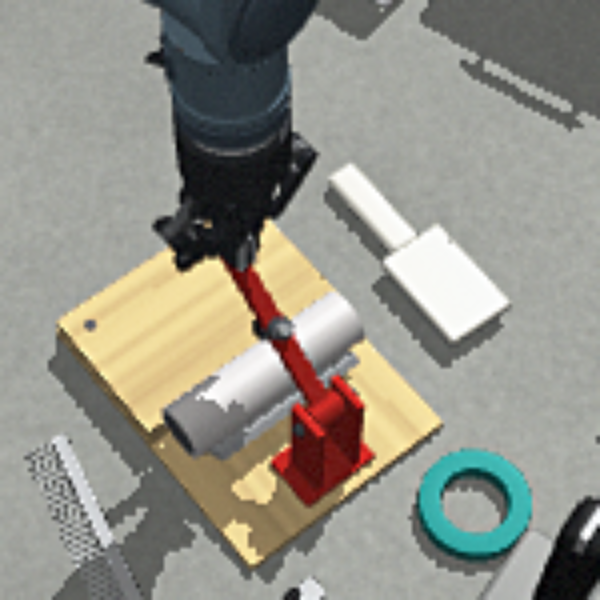

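servo_tool:
  plan:
    - [[0,0,-0.3,-0.6,0],[0,0,-1.5,-0.7,0],[0,0,-2.7,-0.5,0],[0,0,-2.8,0.8,0],[0,0,-2.8,2.1,0],[0,0,-2.6,2.4,0],[0,0,-2.1,2.5,0],[0,0,-1.5,2.6,0],[0,0,-1.0,2.9,0],[0,0,-0.5,3.1,0]]

```text
clock: 17.97
tcp_pos: [0.4971, -0.0134, 0.2002]
tool_rot: [[0.279, -0.001, -0.96], [0.96, 0.002, 0.279], [0.001, -1.0, 0.001]]
force: [-2.8, 0.8, 4.4]
gripper_width: -0.002
```

Run:
```python
from h import *
from station import env,viewer
rep(env)
c=viewer.camera("scene");bar(c)
cv2.imwrite("pics/h5.png",cv2.resize(c["frame"][120:270,190:340,::-1],None,fx=4,fy=4))
for th in(35,30,25,20,15,12,10,8,6): 
  t=np.radians(th);print(th,(75-155*np.cos(t)).round(1),(105+155*np.sin(t)+7).round(1))
```

```text
t 17.97 cr mm [-58.6  -0.6 200.2] F [-2.81  0.77  4.36] Fcr [-2.92 -0.05] w -0.002 j [ -8.9  13.3 -11.5  65.2   0.1   7.3]
bar 47 [-51.4 -26.2 198.2] ang 36.4
35 -52.0 200.9
30 -59.2 189.5
25 -65.5 177.5
20 -70.7 165.0
15 -74.7 152.1
12 -76.6 144.2
10 -77.6 138.9
8 -78.5 133.6
6 -79.2 128.2
```

View pics/h5.png

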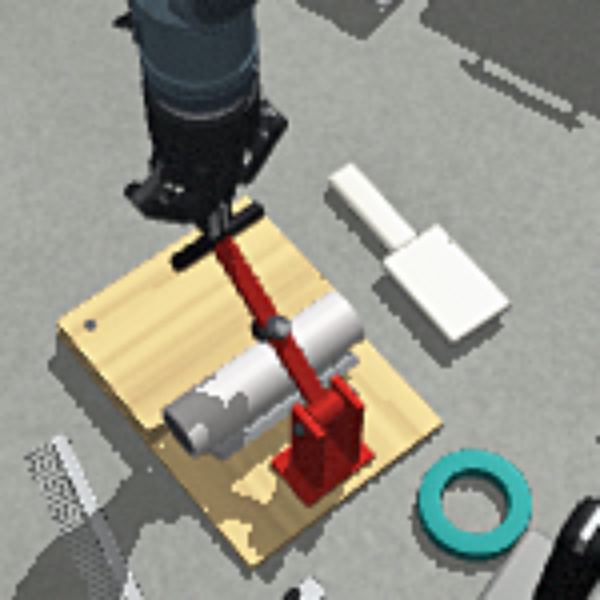

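servo_tool:
  plan:
    - [[0,0,0.4,-0.1,0],[0,0,0.8,-0.1,0],[0,0,1.2,0.0,0],[0,0,1.6,0.3,0],[0,0,2.0,0.5,0],[0,0,2.5,0.7,0],[0,0,3.0,0.9,0],[0,0,3.5,1.1,0],[0,0,4.0,1.3,0],[0,0,4.5,1.45,0]]

```text
clock: 18.85
tcp_pos: [0.4818, -0.009, 0.1537]
tool_rot: [[0.279, -0.003, -0.96], [0.96, 0.002, 0.279], [0.001, -1.0, 0.003]]
force: [-1.9, 0.5, 1.4]
gripper_width: 0.003
```

Run:
```python
from h import *
from station import env,viewer
rep(env)
c=viewer.camera("scene");bar(c)
cv2.imwrite("pics/h6.png",cv2.resize(c["frame"][120:270,190:340,::-1],None,fx=4,fy=4))
```

```text
t 18.85 cr mm [-74.6  -0.6 153.7] F [-1.9   0.47  1.42] Fcr [-1.96 -0.08] w 0.003 j [ -8.7  13.4 -18.6  58.2   0.1   7.5]
bar 44 [-73.8 -25.7 151.5] ang 17.3
```

View pics/h6.png

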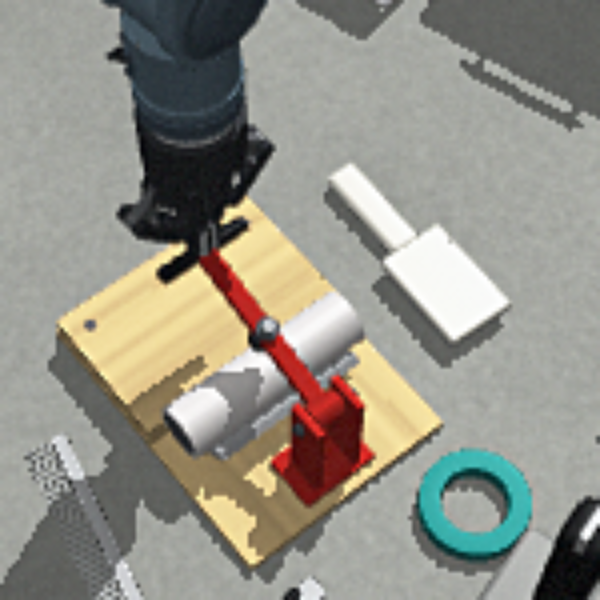

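servo_tool:
  plan:
    - [[0,0,0.3,0.08,0],[0,0,0.6,0.15,0],[0,0,0.9,0.2,0],[0,0,1.15,0.25,0],[0,0,1.4,0.3,0],[0,0,1.5,0.3,0],[0,0,1.6,0.3,0],[0,0,1.7,0.3,0]]

```text
clock: 19.57
tcp_pos: [0.4782, -0.008, 0.1357]
tool_rot: [[0.279, -0.004, -0.96], [0.96, 0.002, 0.279], [0.001, -1.0, 0.004]]
force: [0.3, 1.1, 2.3]
gripper_width: -0.001
```

Run:
```python
from h import *
from station import env,viewer
rep(env)
```

```text
t 19.57 cr mm [-78.2  -0.7 135.7] F [0.28 1.12 2.31] Fcr [-0.04  1.16] w -0.001 j [ -8.6  13.8 -20.9  55.5   0.1   7.6]
```

servo_tool:
  plan:
    - [[0,0,0.1,0.02,0],[0,0,0.2,0.03,0],[0,0,0.3,0.04,0],[0,0,0.35,0.04,0]]

```text
clock: 19.9
tcp_pos: [0.4778, -0.0079, 0.1322]
tool_rot: [[0.279, -0.004, -0.96], [0.96, 0.002, 0.279], [0.001, -1.0, 0.004]]
force: [-1.8, -0.6, 2.8]
gripper_width: 0.001
```

servo_tool:
  plan:
    - [[0,0,0.1,0.02,0],[0,0,0.2,0.03,0],[0,0,0.3,0.03,0],[0,0,0.35,0.03,0]]

```text
clock: 20.23
tcp_pos: [0.4774, -0.0077, 0.1285]
tool_rot: [[0.279, -0.004, -0.96], [0.96, 0.002, 0.279], [0.001, -1.0, 0.005]]
force: [-1.5, 0.3, 2.2]
gripper_width: -0.001
```

servo_tool:
  plan:
    - [[0,0,0.1,0.01,0],[0,0,0.2,0.02,0],[0,0,0.3,0.02,0],[0,0,0.35,0.02,0]]

```text
clock: 20.57
tcp_pos: [0.4771, -0.0077, 0.1248]
tool_rot: [[0.279, -0.004, -0.96], [0.96, 0.002, 0.279], [0.001, -1.0, 0.005]]
force: [-0.8, 0.5, 2.2]
gripper_width: 0.001
```

servo_tool:
  plan:
    - [[0,0,0.1,0.01,0],[0,0,0.2,0.01,0],[0,0,0.3,0.01,0],[0,0,0.3,0.01,0]]

```text
clock: 20.9
tcp_pos: [0.477, -0.0076, 0.1216]
tool_rot: [[0.279, -0.004, -0.96], [0.96, 0.002, 0.279], [0.001, -1.0, 0.005]]
force: [-0.8, -0.7, -0.3]
gripper_width: 0.0
```

Run:
```python
from h import *
from station import env,viewer
rep(env)
c=viewer.camera("scene");bar(c)
cv2.imwrite("pics/i1.png",cv2.resize(c["frame"][160:260,210:310,::-1],None,fx=6,fy=6))
```

```text
t 20.9 cr mm [-79.5  -0.7 121.6] F [-0.83 -0.66 -0.35] Fcr [-0.61 -0.87] w 0.0 j [ -8.6  14.4 -22.4  53.5   0.1   7.6]
bar 81 [-74.3 -24.5 173.7] ang 24.7
```

View pics/i1.png

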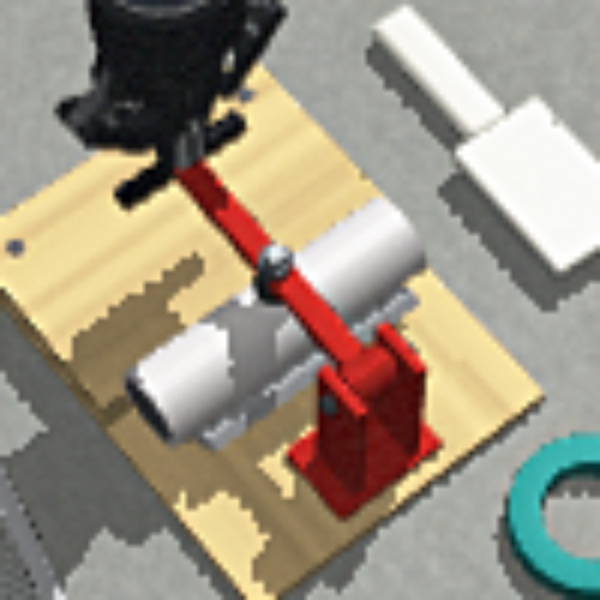

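servo_tool:
  plan:
    - [[0,0,0.08,0.01,0],[0,0,0.16,0.01,0],[0,0,0.24,0.01,0],[0,0,0.3,0.01,0]]

```text
clock: 21.28
tcp_pos: [0.4771, -0.0076, 0.1186]
tool_rot: [[0.279, -0.004, -0.96], [0.96, 0.002, 0.279], [0.001, -1.0, 0.005]]
force: [0.0, 0.4, 1.4]
gripper_width: -0.0
```

servo_tool:
  plan:
    - [[0,0,0.08,0,0],[0,0,0.16,0,0],[0,0,0.24,0,0],[0,0,0.3,0,0]]

```text
clock: 21.62
tcp_pos: [0.4769, -0.0076, 0.1155]
tool_rot: [[0.279, -0.004, -0.96], [0.96, 0.002, 0.279], [0.001, -1.0, 0.005]]
force: [-1.8, -0.6, 1.7]
gripper_width: -0.001
```

servo_tool:
  plan:
    - [[0,0,0.08,0,0],[0,0,0.16,0,0],[0,0,0.24,0,0],[0,0,0.3,0,0]]

```text
clock: 21.95
tcp_pos: [0.4768, -0.0076, 0.1123]
tool_rot: [[0.279, -0.005, -0.96], [0.96, 0.002, 0.279], [0.001, -1.0, 0.005]]
force: [-1.0, 0.9, 1.6]
gripper_width: -0.001
```

Run:
```python
from h import *
from station import env,viewer
rep(env)
f=[]
for i in range(3):
    viewer.camera("top");f.append(env.sense()["force"][2].round(2))
print(f)
```

```text
t 21.95 cr mm [-79.7  -0.6 112.3] F [-1.    0.91  1.57] Fcr [-1.22  0.59] w -0.001 j [ -8.6  14.9 -23.2  52.1   0.1   7.6]
[np.float64(1.53), np.float64(-0.29), np.float64(0.6)]
```

servo_tool:
  plan:
    - [[0,0,0.08,0,0],[0,0,0.16,0,0],[0,0,0.24,0,0],[0,0,0.3,0,0]]

```text
clock: 22.43
tcp_pos: [0.4772, -0.0077, 0.1093]
tool_rot: [[0.279, -0.004, -0.96], [0.96, 0.002, 0.279], [0.001, -1.0, 0.004]]
force: [0.1, 0.9, 2.1]
gripper_width: 0.001
```

```bash
cat > rf.py <<'E'
from h import *
from station import env,viewer
s=rep(env); f=[s["force"][2].round(2)]
for i in range(3):
    viewer.camera("top");f.append(env.sense()["force"][2].round(2))
print(f,np.mean(f), env.sense()["tcp_pos"][2].round(4))
E
python3 rf.py
```

```text
t 22.43 cr mm [-79.3  -0.7 109.3] F [0.06 0.9  2.11] Fcr [-0.19  0.88] w 0.001 j [ -8.6  15.1 -23.5  51.7   0.1   7.6]
[np.float64(2.11), np.float64(1.75), np.float64(0.3), np.float64(0.24)] 1.1 0.1093
```

servo_tool:
  plan:
    - [[0,0,0.08,0,0],[0,0,0.16,0,0],[0,0,0.24,0,0],[0,0,0.3,0,0]]

```text
clock: 22.92
tcp_pos: [0.4771, -0.0077, 0.1062]
tool_rot: [[0.279, -0.004, -0.96], [0.96, 0.002, 0.279], [0.001, -1.0, 0.004]]
force: [-1.3, 0.3, 1.6]
gripper_width: 0.002
```

```bash
python3 rf.py
python3 - <<'E'
from h import *
from station import env,viewer
c=viewer.camera("scene");post(c,.055,xlim=(-.05,.045))
cv2.imwrite("pics/i2.png",cv2.resize(c["frame"][160:260,210:310,::-1],None,fx=6,fy=6))
E
```

```text
t 22.92 cr mm [-79.4  -0.7 106.2] F [-1.32  0.28  1.6 ] Fcr [-1.35 -0.1 ] w 0.002 j [ -8.6  15.2 -23.8  51.2   0.1   7.6]
[np.float64(1.6), np.float64(0.69), np.float64(0.16), np.float64(0.65)] 0.775 0.1062
post 595 min [-24.9 -87.1  56.1] max [22.  84.1 81.2] rect [-0.4 -1.5] [171.   46.4] 89.1
```

View pics/i2.png

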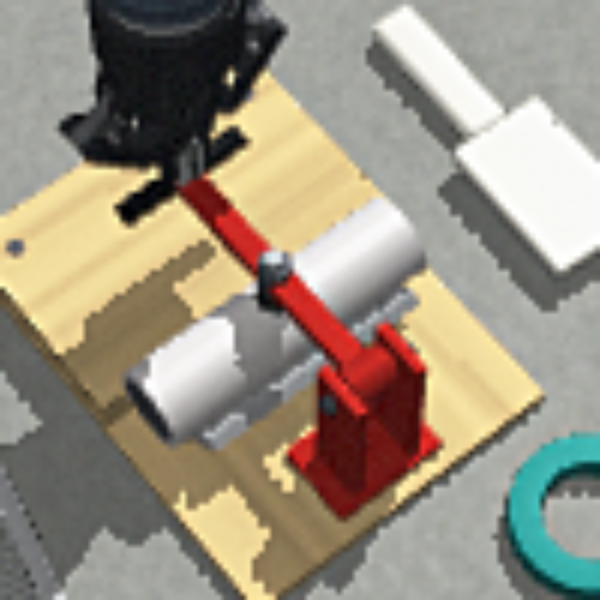

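No contact yet: the tube is unmoved and the force is at baseline. I'll continue.

servo_tool:
  plan:
    - [[0,0,0.08,0,0],[0,0,0.16,0,0],[0,0,0.24,0,0],[0,0,0.3,0,0]]

```text
clock: 23.45
tcp_pos: [0.4772, -0.0077, 0.1031]
tool_rot: [[0.279, -0.004, -0.96], [0.96, 0.002, 0.279], [0.001, -1.0, 0.004]]
force: [-0.3, -0.6, 1.8]
gripper_width: -0.0
```

```bash
python3 rf.py
```

```text
t 23.45 cr mm [-79.3  -0.7 103.1] F [-0.34 -0.59  1.78] Fcr [-0.16 -0.66] w -0.0 j [ -8.6  15.4 -24.   50.8   0.1   7.6]
[np.float64(1.78), np.float64(1.64), np.float64(0.07), np.float64(-0.29)] 0.7999999999999999 0.1031
```

servo_tool:
  plan:
    - [[0,0,0.08,0,0],[0,0,0.16,0,0],[0,0,0.24,0,0],[0,0,0.3,0,0]]

```text
clock: 23.93
tcp_pos: [0.4772, -0.0077, 0.1]
tool_rot: [[0.279, -0.004, -0.96], [0.96, 0.002, 0.279], [0.001, -1.0, 0.004]]
force: [0.2, -0.2, 0.6]
gripper_width: 0.001
```

```bash
python3 rf.py
```

```text
t 23.93 cr mm [-79.3  -0.7 100. ] F [ 0.18 -0.2   0.64] Fcr [ 0.23 -0.14] w 0.001 j [ -8.6  15.6 -24.3  50.3   0.1   7.6]
[np.float64(0.64), np.float64(1.11), np.float64(-0.58), np.float64(0.51)] 0.42 0.1
```

servo_tool:
  plan:
    - [[0,0,0.08,0,0],[0,0,0.16,0,0],[0,0,0.24,0,0],[0,0,0.28,0,0]]

```text
clock: 24.42
tcp_pos: [0.4773, -0.0077, 0.0972]
tool_rot: [[0.279, -0.004, -0.96], [0.96, 0.002, 0.279], [0.001, -1.0, 0.004]]
force: [-0.2, -0.4, 0.7]
gripper_width: 0.002
```

```bash
python3 rf.py;python3 - <<'E'
from h import *
from station import env,viewer
c=viewer.camera("scene")
C=tocr(cloud(c));hsv=cv2.cvtColor(c["frame"],cv2.COLOR_RGB2HSV)
r=((hsv[...,0]<6)|(hsv[...,0]>174))&(hsv[...,1]>150)&(C[...,0]<.05)&(C[...,0]>-.08)&(abs(C[...,1])<.02)&(C[...,2]>.08)
q=C[r];k=np.polyfit(q[:,0],q[:,2],1);print(len(q),"slope deg",np.degrees(np.arctan(-k[0])),"at x=0",np.polyval(k,0),"at 75",np.polyval(k,.075))
cv2.imwrite("pics/i3.png",cv2.resize(c["frame"][160:260,210:310,::-1],None,fx=6,fy=6))
E
```

```text
t 24.42 cr mm [-79.2  -0.7  97.2] F [-0.2  -0.39  0.75] Fcr [-0.08 -0.43] w 0.002 j [ -8.6  15.8 -24.6  49.9   0.1   7.6]
[np.float64(0.75), np.float64(0.57), np.float64(0.39), np.float64(0.61)] 0.58 0.0971
154 slope deg -5.259546910402414 at x=0 0.10285790833134822 at 75 0.10976204279010313
```

View pics/i3.png

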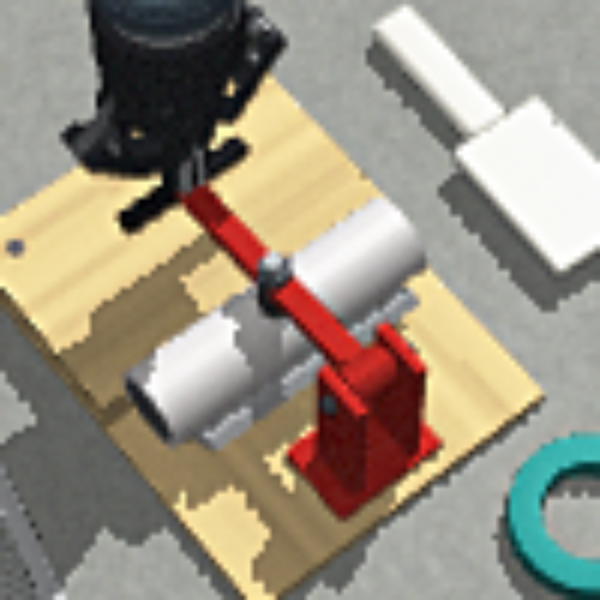

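servo_tool:
  plan:
    - [[0,0,0.06,0,0],[0,0,0.12,0,0],[0,0,0.18,0,0],[0,0,0.2,0,0]]

```text
clock: 24.95
tcp_pos: [0.4774, -0.0077, 0.0952]
tool_rot: [[0.279, -0.004, -0.96], [0.96, 0.002, 0.279], [0.001, -1.0, 0.004]]
force: [-0.3, 0.5, 2.9]
gripper_width: 0.001
```

```bash
python3 rf.py
```

```text
t 24.95 cr mm [-79.1  -0.7  95.2] F [-0.33  0.5   2.91] Fcr [-0.46  0.38] w 0.001 j [ -8.6  15.9 -24.7  49.6   0.1   7.6]
[np.float64(2.91), np.float64(1.71), np.float64(1.12), np.float64(1.13)] 1.7175 0.0952
```

servo_tool:
  plan:
    - [[0,0,0.05,0,0],[0,0,0.1,0,0],[0,0,0.1,0,0]]

```text
clock: 25.35
tcp_pos: [0.4774, -0.0077, 0.0943]
tool_rot: [[0.279, -0.004, -0.96], [0.96, 0.002, 0.279], [0.001, -1.0, 0.004]]
force: [0.0, 0.0, 2.8]
gripper_width: 0.0
```

```bash
python3 rf.py
```

```text
t 25.35 cr mm [-79.1  -0.7  94.3] F [0.02 0.04 2.77] Fcr [0.01 0.04] w 0.0 j [ -8.6  15.9 -24.8  49.5   0.1   7.6]
[np.float64(2.77), np.float64(2.62), np.float64(3.63), np.float64(2.73)] 2.9375 0.0943
```

Contact is showing: the force rises about 1.2 N/mm, which matches the foot spring. The foot is at about 4 N now, so I'll press on in small steps.

servo_tool:
  plan:
    - [[0,0,0.05,0,0],[0,0,0.1,0,0],[0,0,0.15,0,0],[0,0,0.15,0,0]]

```text
clock: 25.83
tcp_pos: [0.4775, -0.0078, 0.0929]
tool_rot: [[0.279, -0.003, -0.96], [0.96, 0.002, 0.279], [0.001, -1.0, 0.004]]
force: [-0.7, -1.2, 5.0]
gripper_width: 0.005
```

```bash
python3 rf.py
```

```text
t 25.83 cr mm [-79.   -0.7  92.9] F [-0.67 -1.15  5.05] Fcr [-0.32 -1.29] w 0.005 j [ -8.6  16.  -24.9  49.2   0.1   7.6]
[np.float64(5.05), np.float64(4.84), np.float64(4.75), np.float64(5.23)] 4.9675 0.0929
```

servo_tool:
  plan:
    - [[0,0,0.04,0,0],[0,0,0.08,0,0],[0,0,0.12,0,0],[0,0,0.12,0,0]]

```text
clock: 26.32
tcp_pos: [0.4776, -0.0078, 0.0919]
tool_rot: [[0.279, -0.003, -0.96], [0.96, 0.002, 0.279], [0.001, -1.0, 0.003]]
force: [-1.6, 0.1, 6.7]
gripper_width: -0.002
```

```bash
python3 rf.py
```

```text
t 26.32 cr mm [-78.9  -0.7  91.9] F [-1.64  0.14  6.73] Fcr [-1.61 -0.33] w -0.002 j [ -8.6  16.1 -25.   49.1   0.1   7.6]
[np.float64(6.73), np.float64(6.21), np.float64(5.39), np.float64(6.58)] 6.227500000000001 0.0919
```

The foot is at about 10–11 N, by both the force reading and the travel. I'm letting go straight up.

servo_tool:
  plan:
    - [[0,0,-0.1,0,0],[0,0,-0.25,0,0],[0,0,-0.6,0,0],[0,0,-1.5,0,0],[0,0,-3,0.5,0],[0,0,-6,1.5,0],[0,0,-9,3,0],[0,0,-12,4,0],[0,0,-14,5,0],[0,0,-14,5,0]]

```text
clock: 27.3
tcp_pos: [0.431, 0.0061, 0.2371]
tool_rot: [[0.278, 0.004, -0.96], [0.96, 0.001, 0.278], [0.002, -1.0, -0.004]]
force: [0.6, -0.1, 0.1]
gripper_width: 0.002
```

Run:
```python
from h import *
from station import env,viewer
rep(env)
for n in("scene","top"):
  c=viewer.camera(n);post(c,.055,xlim=(-.05,.045))
  C=tocr(cloud(c));hsv=cv2.cvtColor(c["frame"],cv2.COLOR_RGB2HSV)
  r=((hsv[...,0]<6)|(hsv[...,0]>174))&(hsv[...,1]>150)&(C[...,0]<.05)&(C[...,0]>-.075)&(abs(C[...,1])<.02)&(C[...,2]>.08)
  q=C[r];k=np.polyfit(q[:,0],q[:,2],1);print(len(q),"slope deg",np.degrees(np.arctan(-k[0])))
  b=C[(hsv[...,2]<60)&(abs(C[...,0]+.08)<.02)&(abs(C[...,1])<.05)&(C[...,2]>.07)&(C[...,2]<.13)];print("bar top z",len(b),np.percentile(b[:,2],[50,90,98]).round(4) if len(b) else "")
  cv2.imwrite(f"pics/j{n}.png",cv2.resize(c["frame"][120:270,190:340,::-1],None,fx=4,fy=4))
```

```text
t 27.3 cr mm [-127.5   -0.4  237.1] F [ 0.61 -0.15  0.13] Fcr [0.62 0.03] w 0.002 j [ -7.7   4.7 -16.4  68.7   0.1   8.5]
post 587 min [-22.6 -87.   56.2] max [22.3 83.7 80.7] rect [-0.1 -1.6] [170.6  44.5] 89.7
153 slope deg -7.043237521399292
bar top z 74 [0.0899 0.0932 0.0949]
post 373 min [-24.2 -85.1  55.2] max [30.5 84.2 83.1] rect [ 3.3 -0.4] [ 54.5 169.4] 0.2
64 slope deg -7.603431303491821
bar top z 0
```

View pics/jscene.png

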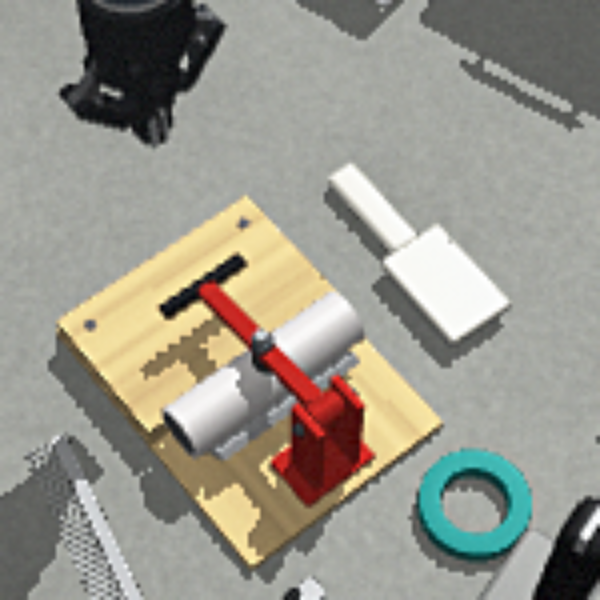

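```bash
python3 -c "
from station import env
print(env.finish_job())"
```

```text
the job is handed in; nothing more can be done
None
```

The post is seated in the vee and clamped. I handed the job in at about 27 s with the robot clear of everything; no verdict was reported.

- **Rolling:** I first slid the tube about 8 mm along its axis, on the deck, to centre it. I then rolled it with both open fingers until it dropped over the lip and settled untouched. The last scene view put it square to the vee, within about 0.5° and about 2 mm of its middle in x and y.
- **Clamping:** I pushed the grip bar over and down with closed fingers. Contact showed at about 6° below level. The last press read about 6.2 N at the bar, which works out to about 10–11 N at the foot from both force and travel.
- **After letting go:** The arm stayed about 7° below level and the post had not moved. I did not measure the foot force again after release. Hinge friction may have let it ease to about 8–10 N.
- **Disagreements and slips:**
  - The last top view put the post about 3 mm farther in x than the scene view. I put this down to the vee's far edge being caught in the mask.
  - One approach move to the clamp bar went the wrong way, through free air, and touched nothing.
- **Grooming things:** I did not touch them. I only looked at the pictures and did not measure their positions again.

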